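# Build the exposure stack on the mask aligner's stage

### The arm

A 6-joint arm with a two-finger parallel gripper is mounted at the origin on the work surface. World frame = base frame: x ahead of the robot, y to its left, z up, the work surface at z = 0. Lengths are in m, angles in rad, forces in N, time in s.
With the tool pointing down it reaches from about 0.375 to 0.9 m from the base axis. Payload 3.1 kg.
Tool frame: the origin (TCP) lies between the finger pads; the fingertips stand manip.finger_overhang ahead of it and the grasp point (between the pads) lies 5 mm behind it (manip.finger_overhang is the distance from the TCP to the fingertips, in m); z points along the fingers, y is the line along which they close (so a half turn about z gives the same grasp; the last joint's range is limited). The gripper opens to 85 mm and grips with 20 to 120 N. Pads are 22 mm wide; open, the fingers measure 114 mm over their backs; the gripper's body (76 mm by 85 mm) begins 54 mm behind the grasp point. The pads swing forward as they close: fully open they stand 13 mm farther back than shut.
Start: joints at [1.016, 0.527, 1.433, -0, 1.181, -0.178], TCP at [0.23, 0.581, 0.245] pointing down, gripper open.
Joint ranges: [-3.08, 3.08], [-0.75, 2.2], [0.22, 2.44], [-1.43, 4.57], [0, 2.65], [-2.85, 2.85]. Speed limits (rad/s): [2.79, 2.79, 3.14, 3.14, 3.14, 3.14].

### API

Orientations are given as a unit quaternion [x, y, z, w].
In Python, from station import manip gives the robot as it stands.
- The arm moves only by the tool drive_tool, never from a script. Its argument "plan" is a list of rows, each a list of 7 numbers: the shift along the tool's x, y, z in m, then the turn, a rotation vector about the tool's x, y, z in degrees, then the opening, from -1 (shut) to 1 (fully open). In form: [[x, y, z, wx, wy, wz, gripper], ...]. A call has 1 to 10 rows; each row shifts and turns the commanded pose from where the row before left it, along the tool's axes as they then stand; what a row does not reach is not made up. A row lasts 1/10 s, in which the tool goes at most 50 mm and 8.59 degrees, less where a joint would pass 70% of its speed; a pose out of reach is approached as far as the arm can. A call is refused whole if a number of a shift passes 0.05 or a number of a turn 8.59, either way. A call with a gripper value outside its range is refused whole. The fingers move at their own pace and stop on an object; "newtons" is the grip in N (left out, the last holds). Time passes only in rows, so rows that do not move let the fingers close. It gives the time, the measured TCP pose, the force, the opening and the grip force at its end, in the units of the state.
- manip.sense(): the state, without advancing time (a new reading comes with each control period).
- manip.snapshot(name): name is "scene" or "top"; returns a dict with "image" (400x640x3 uint8, red, green, blue), "z_map" (400x640 float32, m along the optical axis (not along the pixel's ray), 0 where there is no reading), "fov_y" (degrees; the focal length in pixels is half the picture's height over the tangent of half this angle, whatever the lens; pixels are square), "cx", "cy" (the principal point, pixels), "extrinsics" (4x4, takes a point from camera to world coordinates). Camera axes: x right, y up, looking along -z (the intrinsics and any distortion apply to the point x, -y, -z); pixel columns grow to the right and rows downward; lengths in m; the calibration is good to about 2 mm. A picture is of the moment at which its call begins.
- manip.sign_off(): hands the job in; it is judged then, once.
The state is a dict: "t": time; "q": joint angles; "qd": joint speeds; "tau": joint torques, N m; "tcp_pos": TCP position; "tool_rot": TCP orientation; "force": force on the tool from outside, world axes, zero at the start; "ft_torque": the same for the moment, N m; "finger_gap": opening from 0.0 (shut) to 1.0 (fully open); "gripper_force": force on a finger pad.
Only numpy, scipy, OpenCV 4.12 (cv2) and the standard library are available. Lean on these libraries where they do the work, as an engineer would, in place of code of your own. Each camera call takes 0.05 s, during which the arm holds its last target. There are 200 camera calls.

### The job

Get the aligner's stage ready for an exposure: first lift the red dust cover off the stage and lay it flat in the white tray, then build the stack in the stage's round recess, from the bottom up: the blue chuck, the white spacer ring, the black-framed glass mask, the brass ring weight. Each part sits flat and roughly centred on the one below, inside its rim where there is one, with the same face up as it lies now and the mask's sides in line with the stage's sides. Set the mask down without dropping it, and do not disturb the lens, the jar or the loupe on the bench.

Things in the scene. Friction and masses are not known exactly. Their poses are not given: they have to be found in the camera images.
- stage: Fixed dark-steel square plate, 130 x 130 x 22 mm, with a round recess 84 mm across and 6 mm deep in the middle of its top (recess floor 16 mm above the origin). Origin: centre of the underside, on the bench; z up; x and y along its sides. Lies on the left or the right of the parts, turned up to 0.35 rad.
- tray: Fixed white plastic square tray, open on top, 120 x 120 x 16 mm, walls and floor 5 mm thick (inside 110 x 110 mm). Origin: centre of the underside, z up. It and the stage may have changed places.
- cover: Loose dust cover lying in the stage's recess at the start: red disc 72 mm across, 12 mm thick, with a black upright round knob on its centre, 18 mm across, from 12 to 40 mm above the origin. Origin: centre of the underside, z up. 80 g.
- chuck: Loose blue round chuck, 68 mm across, 24 mm high, standing on the bench. Its top is a shallow round seat 56 mm across and 4 mm deep (seat floor 20 mm above the origin, rim 6 mm wide), with a thin purple wafer, 51 mm across and firmly part of it, on the seat. Origin: centre of the underside, z up. About 200 g.
- spacer: Loose white ceramic ring, outside 46 mm, bore 26 mm, 20 mm high, lying flat on the bench. Both faces alike. Origin: centre of the underside, z up. About 60 g.
- mask: Loose square photomask in a black frame, 60 x 60 x 12 mm, flat on the bench: striped green glass, frame sides 5 mm wide. The 50 x 50 mm glass is solid from the underside to 7 mm up, its top 5 mm below the frame's top. Origin: centre of the underside, z up; x and y along its sides. Grip it across two facing outer sides. About 70 g.
- weight: Loose brass ring weight, outside 38 mm, bore 18 mm, 24 mm high, lying flat on the bench; it goes on the glass, inside the mask's frame. Both faces alike. Origin: centre of the underside, z up. About 180 g.
- objective: Bystander: small loose black microscope lens with a steel band, 28 mm across, 46 mm tall, standing among the parts. Origin: centre of the underside. Leave it alone.
- jar: Bystander: small loose amber jar with a white cap, 36 mm across, 55 mm tall, standing on the robot's side of the parts. Origin: centre of the underside. Leave it alone.
- loupe: Bystander: small loose yellow loupe, a tapering cup 40 mm across and 30 mm tall, standing beyond the parts. Origin: centre of the underside. Leave it alone.
Not all that is in view belongs to the job. There is more than one size of the chuck; the one meant has the size given above.

How it is judged:
On the way, in this order (a step that is already met when the one before it is completed fails the run):
1. the dust cover lies flat in the tray (horizontal distance between cover and tray below 0.022 m and z of cover in the frame of tray between 0.002 and 0.008 m and angle between cover's own z axis and vertical below 0.08 rad), for 0.2 s.
2. the chuck sits flat in the stage's recess (horizontal distance between chuck and stage below 0.012 m and z of chuck in the frame of stage between 0.013 and 0.019 m and angle between chuck's own z axis and vertical below 0.08 rad), for 0.2 s.
3. the spacer ring sits flat in the chuck's seat (all of step 2 and horizontal distance between spacer and chuck below 0.01 m and z of spacer in the frame of chuck between 0.017 and 0.023 m and angle between spacer's own z axis and vertical below 0.08 rad), for 0.2 s.
4. the mask lies flat on the spacer, in line with the stage (all of step 3 and horizontal distance between mask and spacer below 0.012 m and z of mask in the frame of spacer between 0.017 and 0.023 m and angle between mask's own z axis and vertical below 0.08 rad and (angle between the x axis of mask and the x axis of stage, either way round below 0.2 rad or angle between the x axis of mask and the y axis of stage, either way round below 0.2 rad)), for 0.2 s.
5. the brass weight sits flat on the glass, inside the frame (all of step 4 and horizontal distance between weight and mask below 0.012 m and z of weight in the frame of mask between 0.004 and 0.01 m and angle between weight's own z axis and vertical below 0.08 rad), for 0.2 s.
At the end, for the whole second after the job is handed in: Cover flat in the tray within 22 mm of its centre; chuck in the recess, spacer in the chuck's seat, mask on the spacer, weight on the glass, each flat (3 mm, 0.08 rad), within 12 mm (spacer 10 mm) of the centre below, mask within 0.2 rad of the stage's sides; all at rest (all of step 1 and all of step 5 and linear speed of each of cover, chuck, spacer, mask, weight below 0.02 m/s); the robot touches nothing.
It fails at once if the objective is disturbed (moved over 30 mm or tipped) (distance of objective from where it was at the start of the episode above 0.03 m or angle between objective's own z axis and vertical above 0.5 rad).
It fails at once if the jar is disturbed (moved over 30 mm or tipped) (distance of jar from where it was at the start of the episode above 0.03 m or angle between jar's own z axis and vertical above 0.5 rad).
It fails at once if the loupe is disturbed (moved over 30 mm or tipped) (distance of loupe from where it was at the start of the episode above 0.03 m or angle between loupe's own z axis and vertical above 0.5 rad).
It fails at once if the mask is dropped (falls freely, out of the fingers, faster than 0.5 m/s) (linear speed of mask above 0.5 m/s and contact force between the fingers and mask below 0.01 N).
It also fails if it takes over 125 s, if anything falls off the work surface, if the arm or the gripper's body presses on something with over 40 N, if the wrist force passes 120 N, or if a joint passes its speed limit or range.

## Working session

There is one attempt and no reset: what is moved stays moved. The work goes in short steps, Python scripts to look and compute and a tool call to move; the robot and the scene stay as the last step left them, time stands still between calls to the robot, and variables do not carry over. Pictures are saved under pics/ and viewed, at most 14 in all, crops included, and the job is handed in when it is done.

Besides the shell and the picture viewer there is one more tool, called as name(argument=value, ...) on one line, values as JSON. drive_tool: Moves the arm, as the interface text tells. Its arguments: {"type":"object","properties":{"plan":{"type":"array"},"newtons":{"type":"number"}},"required":["plan"]}

```bash
ls; mkdir -p pics; python3 - <<'E'
from station import manip
import cv2,numpy as np
print(manip.finger_overhang, manip.sense())
for n in("scene","top"):
    s=manip.snapshot(n); cv2.imwrite(f"pics/{n}0.png",s["image"][:,:,::-1]); np.savez(f"/tmp/{n}0.npz",**s)
    print(n,{k:v for k,v in s.items() if k not in("image","z_map")})
E
```

```text
pics
0.014 {'t': 0.0, 'q': array([ 1.01548816e+00,  5.28462935e-01,  1.43392382e+00, -5.08367885e-06,
        1.18142104e+00, -1.78506237e-01]), 'qd': array([-7.14226033e-04, -1.61657994e-04, -1.67318872e-04, -6.40363032e-04,
       -8.29915982e-05,  5.87573507e-04]), 'tau': array([-9.33704396e-04, -4.42351449e+01, -1.78026670e+01, -1.99870015e-04,
        8.47806805e-03,  2.53084742e-06]), 'tcp_pos': array([0.22956846, 0.58055522, 0.24432875]), 'tool_rot': array([ 1.87287329e-01,  9.82304550e-01, -1.03469308e-03, -3.95124111e-04]), 'force': array([0.45814465, 0.02078299, 0.7702849 ]), 'ft_torque': array([0.03498978, 0.01490846, 0.0839638 ]), 'gripper_force': 0.0, 'finger_gap': 1.0009860908562918}
scene {'fov_y': 44.37181487559501, 'cx': 322.73455191375507, 'cy': 201.695190989736, 'extrinsics': array([[-0.5513122 , -0.56230212,  0.61633691,  1.14054222],
       [ 0.8342777 , -0.366283  ,  0.41208918,  0.37867108],
       [-0.00596489,  0.74138593,  0.6710524 ,  0.69613567],
       [ 0.        ,  0.        ,  0.        ,  1.        ]])}
top {'fov_y': 57.65222560129686, 'cx': 313.4177748553995, 'cy': 197.5184516945274, 'extrinsics': array([[ 0.00488333,  0.98986507, -0.14192709,  0.43331294],
       [-0.99992968,  0.00636742,  0.01000442, -0.00611801],
       [ 0.01080674,  0.14186826,  0.98982656,  0.8560592 ],
       [ 0.        ,  0.        ,  0.        ,  1.        ]])}
```

View pics/top0.png

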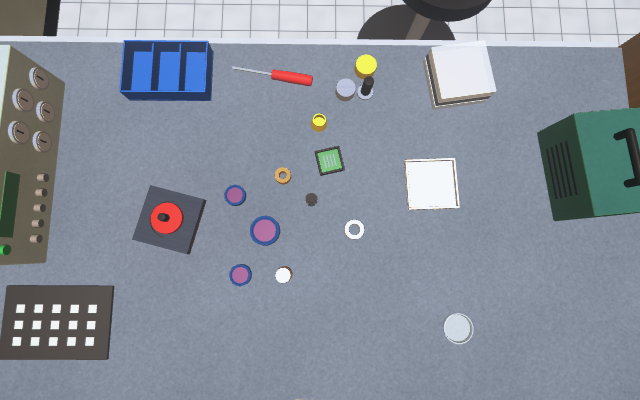

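View pics/scene0.png

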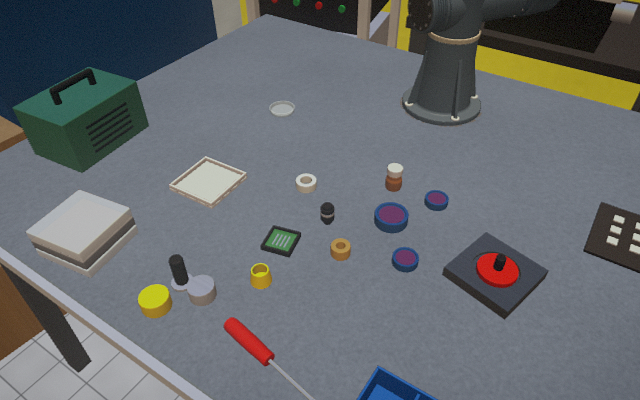

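The top view shows the stage with the red cover at (168,218), the tray at (432,184), the mask at (330,160), the weight at (283,175) and the spacer at (354,229). The lens is at (311,199), the jar at (283,275) and the loupe at (319,122). There are three chuck candidates, at (265,230), (235,195) and (240,275). The first looks about 30 px wide (~68 mm) and the others about 22 px (~50 mm). I'll measure them and enlarge that area.

```bash
cat > h.py <<'E'
import cv2,numpy as np
from station import manip
def snap(n,save=None):
    s=manip.snapshot(n)
    if save: cv2.imwrite(save,s["image"][:,:,::-1])
    return s
def foc(s): return 200/np.tan(np.radians(s["fov_y"]/2))
def cast(s,uv,z):
    uv=np.atleast_2d(np.array(uv,float)); f=foc(s); E=s["extrinsics"]
    d=np.c_[(uv[:,0]-s["cx"])/f,-(uv[:,1]-s["cy"])/f,-np.ones(len(uv))]@E[:3,:3].T
    o=E[:3,3]; return o+d*((z-o[2])/d[:,2])[:,None]
def cloud(s):
    v,u=np.mgrid[0:400,0:640]; f=foc(s); Z=s["z_map"]; E=s["extrinsics"]
    P=np.stack([(u-s["cx"])/f*Z,-(v-s["cy"])/f*Z,-Z],-1)
    return P@E[:3,:3].T+E[:3,3]
def blob(s,near,m):
    """component of mask m nearest pixel `near`: filled outer contour"""
    c,_=cv2.findContours(m.astype(np.uint8),cv2.RETR_EXTERNAL,cv2.CHAIN_APPROX_NONE)
    c=[k for k in c if cv2.contourArea(k)>15]
    return min(c,key=lambda k:np.hypot(*(k[:,0].mean(0)-near)))[:,0]
def circ(s,near,m,z):
    """contour cast on plane z -> centre, diameter"""
    p=cast(s,blob(s,near,m),z)[:,:2].astype(np.float32)
    (x,y),(a,b),_=cv2.fitEllipse(p); return np.round([x,y,a,b],4)
E
python3 - <<'E'
from h import *
s=dict(np.load("/tmp/top0.npz")); P=cloud(s); im=s["image"]; hsv=cv2.cvtColor(im,cv2.COLOR_RGB2HSV)
print("bench z",np.median(P[300:310,200:400,2]))
H=P[...,2]-np.median(P[300:310,200:400,2])
for n,uv,zt in [("chA",(265,230),.024),("chB",(235,195),.02),("chC",(240,275),.02),("spacer",(354,229),.02),("weight",(283,175),.024),("mask",(330,160),.012),("lens",(311,199),.046),("jar",(283,275),.055),("loupe",(319,122),.03)]:
    u,v=uv; w=22
    m=np.zeros(H.shape,bool); m[v-w:v+w,u-w:u+w]=(H[v-w:v+w,u-w:u+w]>max(.005,zt*.6))
    b=blob(s,uv,m); p=P[b[:,1],b[:,0]]
    print(n,"top h %.4f"%np.percentile(H[v-15:v+15,u-15:u+15],98),circ(s,uv,m,zt))
    if n=="mask":
        r=cv2.minAreaRect(cast(s,b,.012)[:,:2].astype(np.float32)); print(r)
cv2.imwrite("pics/crop1.png",cv2.resize(im[110:300,125:370,::-1],None,fx=3.2,fy=3.1,interpolation=cv2.INTER_CUBIC)[:600,:800])
# cover, stage, tray
red=(hsv[...,1]>150)&((hsv[...,0]<8)|(hsv[...,0]>172)); red[:150]=0
print("cover",circ(s,(168,218),red,.028))
st=np.zeros(H.shape,bool); st[175:260,120:215]=H[175:260,120:215]>.012
print("stage",cv2.minAreaRect(cast(s,blob(s,(168,218),st),.022)[:,:2].astype(np.float32)))
tr=np.zeros(H.shape,bool); tr[150:218,395:470]=im[150:218,395:470].min(-1)>190
print("tray",cv2.minAreaRect(cast(s,blob(s,(432,184),tr),.016)[:,:2].astype(np.float32)))
E
```

```text
bench z 0.00025961209590674716
chA top h 0.0255 [0.4771 0.0968 0.065  0.0669]
chB top h 0.0187 [0.5588 0.169  0.0465 0.047 ]
chC top h 0.0186 [0.3768 0.1502 0.0468 0.0472]
spacer top h 0.0220 [ 0.4805 -0.1076  0.043   0.044 ]
weight top h 0.0261 [0.6055 0.0582 0.0355 0.037 ]
mask top h 0.0146 [ 0.6449 -0.0522  0.0687  0.0689]
((0.6449083685874939, -0.052347272634506226), (0.06060689687728882, 0.05999818816781044), 13.800432205200195)
lens top h 0.0471 [ 0.5465 -0.0091  0.0264  0.0273]
jar top h 0.0570 [0.3796 0.051  0.0311 0.0326]
loupe top h 0.0307 [ 0.7359 -0.026   0.0325  0.0351]
cover [0.5037 0.3204 0.0691 0.0699]
stage ((0.5013794898986816, 0.3171290159225464), (0.13540098071098328, 0.1299608051776886), 75.50733184814453)
tray ((0.5903300046920776, -0.2938846945762634), (0.1193850040435791, 0.1193975880742073), 2.5366806983947754)
```

View pics/crop1.png

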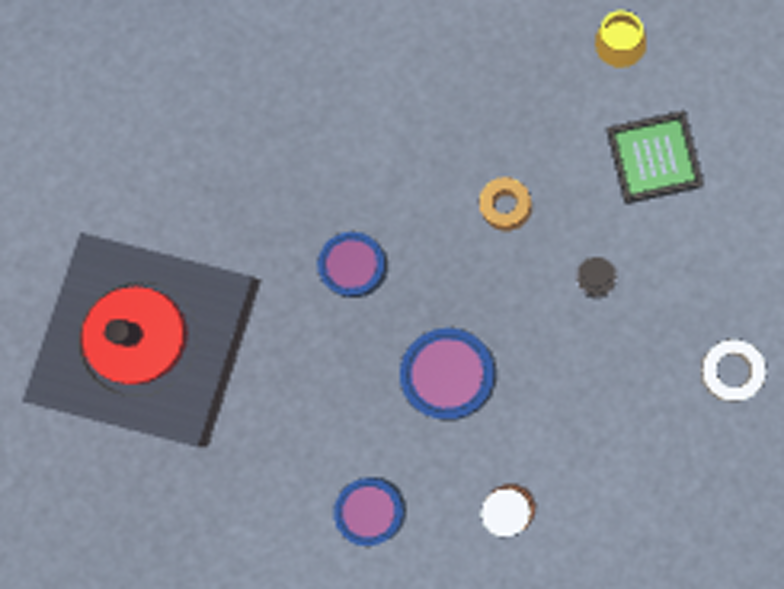

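The crop confirms it. The chuck meant is the large one at (265,230), measuring about 68 mm across and 24 mm high. The other two, at (235,195) and (240,275), are about 49 mm across and 18 mm high, so they are decoys. I'll cross-check with the scene camera.

```bash
cat >> h.py <<'E'
def go(xyz,yaw=None):
    """remaining shift in tool axes (mm) to world target, and tool-z turn (deg) to bring tool y to world angle yaw"""
    from scipy.spatial.transform import Rotation as R
    q=manip.sense(); r=R.from_quat(q["tool_rot"]).as_matrix()
    y=np.degrees(np.arctan2(r[1,1],r[0,1])); yaw=y if yaw is None else yaw
    wz=-((yaw-y+90)%180-90); tilt=np.degrees(np.arccos(-r[2,2]))
    rn=r@R.from_rotvec([0,0,wz],degrees=True).as_matrix()
    d=np.array(xyz)-q["tcp_pos"]
    print("t %.1f tcp %s yaw %.1f tilt %.2f | wz %.1f  shift mm before turn %s after turn %s"%(q["t"],q["tcp_pos"].round(4),y,tilt,wz,(r.T@d*1e3).round(1),(rn.T@d*1e3).round(1)))
E
python3 - <<'E'
from h import *
def hei(s):
    P=cloud(s); return P,P[...,2]
for n in("top","scene"):
    s=dict(np.load(f"/tmp/{n}0.npz")); P,H=hei(s); X,Y=P[...,0],P[...,1]
    for k,(x,y),r,z in [("chuck",(.477,.097),.05,.024),("spacer",(.4805,-.1076),.04,.02),("weight",(.6055,.058),.035,.024)]:
        m=(np.hypot(X-x,Y-y)<r)&(abs(H-z)<.004); c,_=cv2.findContours(m.astype(np.uint8),cv2.RETR_EXTERNAL,cv2.CHAIN_APPROX_NONE); b=max(c,key=cv2.contourArea)[:,0]
        p=cast(s,b,z)[:,:2].astype(np.float32); print(n,k,np.round(cv2.minEnclosingCircle(p)[0],4),np.round(cv2.minEnclosingCircle(p)[1]*2,4))
    for k,(x,y),r,z,t in [("mask",(.645,-.052),.06,.012,.004),("stage",(.501,.317),.11,.022,.004),("tray",(.59,-.294),.1,.016,.004),]:
        m=(np.hypot(X-x,Y-y)<r)&(abs(H-z)<t); p=cast(s,np.argwhere(m)[:,::-1],z)[:,:2].astype(np.float32); print(n,k,cv2.minAreaRect(p))
    m=(np.hypot(X-.5,Y-.317)<.06)&(H>.05); print(n,"knobtop",cast(s,np.argwhere(m)[:,::-1],.056).mean(0),H[m].max())
go([.5037,.32,.13],75.5)
E
```

```text
top chuck [0.477  0.0971] 0.0677
top spacer [ 0.4804 -0.1079] 0.0456
top weight [0.606  0.0583] 0.0375
top mask ((0.6449816823005676, -0.052329253405332565), (0.06045575812458992, 0.05999818816781044), 13.800433158874512)
top stage ((0.5015314817428589, 0.31771689653396606), (0.1313125491142273, 0.1299608051776886), 75.50733184814453)
top tray ((0.5897762179374695, -0.2928834557533264), (0.12029415369033813, 0.12121206521987915), 2.4441263675689697)
top knobtop [0.5037843  0.31963706 0.056     ] 0.05861443662495858
scene chuck [0.4784 0.0991] 0.071
scene spacer [ 0.4818 -0.1064] 0.0496
scene weight [0.608  0.0595] 0.0412
scene mask ((0.6460365653038025, -0.05067822337150574), (0.06379135698080063, 0.06092763692140579), 13.342928886413574)
scene stage ((0.5028474926948547, 0.3186686038970947), (0.13095206022262573, 0.13460417091846466), 75.3614273071289)
scene tray ((0.5904957056045532, -0.2908146381378174), (0.12262649089097977, 0.12360473722219467), 2.536746025085449)
scene knobtop [0.50617823 0.32172115 0.056     ] 0.05862001504949921
t 0.1 tcp [0.2296 0.5806 0.2444] yaw 68.4 tilt 0.11 | wz -7.1  shift mm before turn [-350.8 -141.3  114.6] after turn [-330.7 -183.5  114.6]
```

drive_tool(plan=[[0, 0, 0, 0, 0, -7.1, 0], [-0.0414, -0.0229, 0.0143, 0, 0, 0, 0], [-0.0414, -0.0229, 0.0143, 0, 0, 0, 0], [-0.0414, -0.0229, 0.0143, 0, 0, 0, 0], [-0.0414, -0.0229, 0.0143, 0, 0, 0, 0], [-0.0414, -0.0229, 0.0143, 0, 0, 0, 0], [-0.0414, -0.0229, 0.0143, 0, 0, 0, 0], [-0.0414, -0.0229, 0.0143, 0, 0, 0, 0], [-0.0414, -0.0229, 0.0143, 0, 0, 0, 0], [0, 0, 0, 0, 0, 0, 0]], newtons=40)

```text
t: 1.1
tcp_pos: [0.5088, 0.3164, 0.1288]
tool_rot: [0.129, 0.992, -0.001, 0.0]
force: [-0.3, 0.3, 0.8]
finger_gap: 0.502
gripper_force: 0.0
```

```bash
python3 - <<'E'
from h import *
go([.505,.3205,.046])
s=snap("scene","pics/g1.png"); P=cloud(s); q=manip.sense(); print(q["finger_gap"])
m=(np.hypot(P[...,0]-q["tcp_pos"][0],P[...,1]-q["tcp_pos"][1])<.08)&(P[...,2]>.075)&(P[...,2]<.2)
z=np.sort(P[...,2][m]); print(z[[0,5,20,60]], len(z))
E
```

```text
t 1.1 tcp [0.5088 0.3164 0.1288] yaw 75.1 tilt 0.10 | wz -0.0  shift mm before turn [ 4.7  3.2 82.8] after turn [ 4.7  3.2 82.8]
0.4997423816534057
[0.11683638 0.11866648 0.12120003 0.12640037] 1552
```

View pics/g1.png

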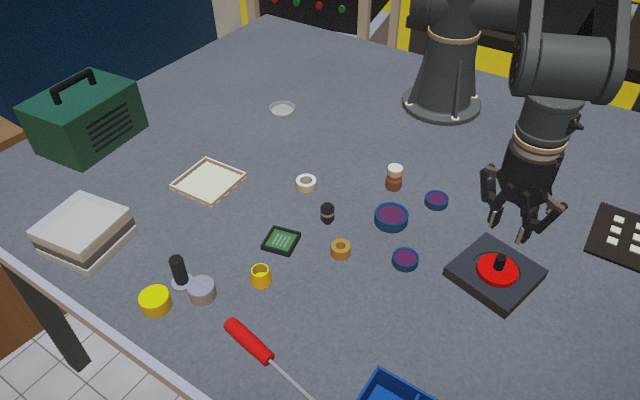

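The gripper hangs half open above the cover at about (520,215) and the bench is unchanged. The fingertips are about 12 mm below the TCP at half opening. Next I go down onto the knob and close.

drive_tool(plan=[[0.0047, 0.0032, 0.02, 0, 0, 0, 0], [0, 0, 0.02, 0, 0, 0, 0], [0, 0, 0.02, 0, 0, 0, 0], [0, 0, 0.0128, 0, 0, 0, 0], [0, 0, 0.01, 0, 0, 0, 0], [0, 0, 0, 0, 0, 0, -1], [0, 0, 0, 0, 0, 0, -1], [0, 0, 0, 0, 0, 0, -1], [0, 0, 0, 0, 0, 0, -1], [0, 0, 0, 0, 0, 0, -1]])

```text
t: 2.15
tcp_pos: [0.5009, 0.3252, 0.0486]
tool_rot: [0.126, 0.992, 0.0, 0.0]
force: [-1.2, -0.1, 0.4]
finger_gap: 0.191
gripper_force: 39.0
```

drive_tool(plan=[[0, 0, -0.01, 0, 0, 0, -1], [0, 0, -0.02, 0, 0, 0, -1], [0, 0, -0.03, 0, 0, 0, -1], [0, 0, -0.03, 0, 0, 0, -1], [0, 0, -0.02, 0, 0, 0, -1], [0, 0, 0, 0, 0, 0, -1]])

```text
t: 2.75
tcp_pos: [0.5037, 0.3263, 0.1623]
tool_rot: [0.126, 0.992, 0.002, 0.004]
force: [0.8, -0.1, -0.8]
finger_gap: 0.191
gripper_force: 39.1
```

```bash
python3 - <<'E'
from h import *
go([.590,-.292,.15]); print(manip.sense()["finger_gap"],manip.sense()["gripper_force"])
s=snap("scene","pics/g2.png")
E
```

```text
t 2.8 tcp [0.5037 0.3263 0.1623] yaw 75.5 tilt 0.54 | wz -0.0  shift mm before turn [-238.2 -577.1   10.9] after turn [-238.2 -577.1   10.9]
0.1907568134796176 39.05841529369354
```

drive_tool(plan=[[-0.008, -0.02, 0, 0, 0, 0, -1], [-0.017, -0.041, 0, 0, 0, 0, -1], [-0.017, -0.041, 0, 0, 0, 0, -1], [-0.017, -0.041, 0, 0, 0, 0, -1], [-0.017, -0.041, 0, 0, 0, 0, -1], [-0.017, -0.041, 0, 0, 0, 0, -1], [-0.017, -0.041, 0, 0, 0, 0, -1], [-0.017, -0.041, 0, 0, 0, 0, -1], [-0.017, -0.041, 0, 0, 0, 0, -1], [-0.017, -0.041, 0, 0, 0, 0, -1]])

```text
t: 3.8
tcp_pos: [0.5587, -0.0934, 0.1566]
tool_rot: [0.126, 0.992, 0.0, -0.001]
force: [0.7, -1.0, -0.2]
finger_gap: 0.19
gripper_force: 39.2
```

drive_tool(plan=[[-0.017, -0.041, 0, 0, 0, 0, -1], [-0.017, -0.041, 0, 0, 0, 0, -1], [-0.017, -0.041, 0, 0, 0, 0, -1], [-0.017, -0.041, 0, 0, 0, 0, -1], [-0.009, -0.024, 0, 0, 0, 0, -1], [0, 0, 0, 0, 0, 0, -1], [0, 0, 0, 0, 0, 0, -1], [0, 0, 0, 0, 0, 0, -1]])

```text
t: 4.6
tcp_pos: [0.5862, -0.2913, 0.1569]
tool_rot: [0.126, 0.992, 0.001, -0.001]
force: [-0.3, -0.6, -1.4]
finger_gap: 0.193
gripper_force: 39.2
```

```bash
python3 - <<'E'
from h import *
go([.590,-.292,.038])
s=snap("scene","pics/g3.png")
P=cloud(s); hsv=cv2.cvtColor(s["image"],cv2.COLOR_RGB2HSV)
m=(hsv[...,1]>150)&((hsv[...,0]<8)|(hsv[...,0]>172))&(P[...,2]>.05)&(P[...,1]<-.15)
p=P[m]; print(len(p),p.mean(0),p.min(0),p.max(0))
E
```

```text
t 4.6 tcp [ 0.5862 -0.2913  0.1569] yaw 75.6 tilt 0.19 | wz -0.0  shift mm before turn [-4.200e+00  1.000e-01  1.189e+02] after turn [-4.200e+00  1.000e-01  1.189e+02]
533 [ 0.59825524 -0.28275865  0.13505943] [ 0.55501172 -0.32609336  0.1232827 ] [ 0.6257567  -0.25392319  0.14829684]
```

View pics/g3.png

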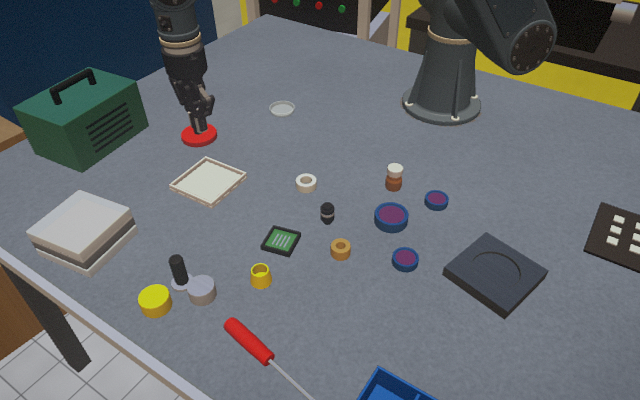

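The cover hangs level from the gripper at (200,135), above the tray, and the stage is empty. I'll lower it 119 mm and release.

drive_tool(plan=[[-0.003, 0, 0.02, 0, 0, 0, -1], [0, 0, 0.025, 0, 0, 0, -1], [0, 0, 0.025, 0, 0, 0, -1], [0, 0, 0.02, 0, 0, 0, -1], [0, 0, 0.012, 0, 0, 0, -1], [0, 0, 0.008, 0, 0, 0, -1], [0, 0, 0.005, 0, 0, 0, -1], [0, 0, 0.003, 0, 0, 0, -1], [0, 0, 0, 0, 0, 0, -1], [0, 0, 0, 0, 0, 0, -1]])

```text
t: 5.65
tcp_pos: [0.5904, -0.2941, 0.0408]
tool_rot: [0.126, 0.992, -0.0, 0.001]
force: [1.0, 0.4, -0.6]
finger_gap: 0.195
gripper_force: 39.2
```

drive_tool(plan=[[0, 0, 0.0025, 0, 0, 0, -1], [0, 0, 0.0015, 0, 0, 0, -1], [0, 0, 0, 0, 0, 0, -1], [0, 0, 0, 0, 0, 0, -1]])

```text
t: 6.05
tcp_pos: [0.5904, -0.2941, 0.0373]
tool_rot: [0.126, 0.992, -0.0, 0.001]
force: [-2.1, -0.4, 6.5]
finger_gap: 0.193
gripper_force: 39.9
```

drive_tool(plan=[[0, 0, 0, 0, 0, 0, 0], [0, 0, 0, 0, 0, 0, 0], [0, 0, 0, 0, 0, 0, 0], [0, 0, 0, 0, 0, 0, 0], [0, 0, -0.02, 0, 0, 0, 0], [0, 0, -0.03, 0, 0, 0, 0], [0, 0, -0.03, 0, 0, 0, 0], [0, 0, 0, 0, 0, 0, 1], [0, 0, 0, 0, 0, 0, 1], [0, 0, 0, 0, 0, 0, 1]])

```text
t: 7.05
tcp_pos: [0.5892, -0.2932, 0.115]
tool_rot: [0.126, 0.992, 0.001, -0.001]
force: [-0.6, 0.3, -0.5]
finger_gap: 0.976
gripper_force: 0.0
```

```bash
python3 - <<'E'
from h import *
q=manip.sense(); print(q["finger_gap"])
s=snap("scene"); P=cloud(s); hsv=cv2.cvtColor(s["image"],cv2.COLOR_RGB2HSV)
m=(hsv[...,1]>150)&((hsv[...,0]<8)|(hsv[...,0]>172))&(P[...,1]<-.15)&(P[...,1]>-.4)
p=P[m]; print(len(p),p.mean(0),p.min(0),p.max(0),np.percentile(p[:,2],[10,50,90]))
m=(np.hypot(P[...,0]-q["tcp_pos"][0],P[...,1]-q["tcp_pos"][1])<.09)&(P[...,2]>.075)&(P[...,2]<.2)
z=np.sort(P[...,2][m]); print("tip below tcp", q["tcp_pos"][2]-z[[0,5,20,60]])
go([.4775,.098,.12])
E
```

```text
0.9762250335833141
514 [ 0.59987774 -0.28678168  0.01599447] [ 0.56035807 -0.32808548  0.00593543] [ 0.62983368 -0.25799816  0.03718205] [0.01186099 0.01655117 0.01849897]
tip below tcp [ 0.00185911  0.0011361  -0.00129842 -0.00738109]
t 7.1 tcp [ 0.5891 -0.2931  0.1147] yaw 75.5 tilt 0.17 | wz -0.0  shift mm before turn [205.9 350.7  -4.4] after turn [205.9 350.7  -4.4]
```

The cover lies flat in the tray. Next is the chuck.

drive_tool(plan=[[0.0206, 0.0351, 0, 0, 0, 0, 1], [0.0206, 0.0351, 0, 0, 0, 0, 1], [0.0206, 0.0351, 0, 0, 0, 0, 1], [0.0206, 0.0351, 0, 0, 0, 0, 1], [0.0206, 0.0351, 0, 0, 0, 0, 1], [0.0206, 0.0351, 0, 0, 0, 0, 1], [0.0206, 0.0351, 0, 0, 0, 0, 1], [0.0206, 0.0351, 0, 0, 0, 0, 1], [0.0206, 0.0351, 0, 0, 0, 0, 1], [0.0206, 0.0351, 0, 0, 0, 0, 1]])

```text
t: 8.1
tcp_pos: [0.477, 0.099, 0.1151]
tool_rot: [0.126, 0.992, -0.0, -0.001]
force: [1.6, -0.5, -0.3]
finger_gap: 0.996
gripper_force: 0.0
```

drive_tool(plan=[[0, 0, 0.02, 0, 0, 0, 1], [0, 0, 0.01, 0, 0, 0, 1], [0, 0, 0, 0, 0, 0, 1], [0, 0, 0, 0, 0, 0, 1]])

```text
t: 8.5
tcp_pos: [0.4785, 0.0969, 0.0856]
tool_rot: [0.127, 0.992, -0.0, -0.001]
force: [-0.4, 0.9, 0.3]
finger_gap: 1.001
gripper_force: 0.0
```

```bash
python3 - <<'E'
from h import *
print(manip.sense()["finger_gap"]); go([.4775,.098,.012])
E
```

```text
1.0012986372942216
t 8.5 tcp [0.4785 0.0969 0.0856] yaw 75.4 tilt 0.06 | wz -0.0  shift mm before turn [ 1.2  0.9 73.6] after turn [ 1.2  0.9 73.6]
```

drive_tool(plan=[[0.0012, 0.0009, 0.015, 0, 0, 0, 1], [0, 0, 0.02, 0, 0, 0, 1], [0, 0, 0.02, 0, 0, 0, 1], [0, 0, 0.012, 0, 0, 0, 1], [0, 0, 0.0066, 0, 0, 0, 1], [0, 0, 0, 0, 0, 0, 1], [0, 0, 0, 0, 0, 0, 1]], newtons=60)

```text
t: 9.2
tcp_pos: [0.4778, 0.0986, 0.0129]
tool_rot: [0.126, 0.992, 0.0, 0.0]
force: [0.1, 0.2, 1.3]
finger_gap: 1.002
gripper_force: 0.0
```

drive_tool(plan=[[0, 0, 0, 0, 0, 0, -1], [0, 0, 0, 0, 0, 0, -1], [0, 0, 0, 0, 0, 0, -1], [0, 0, 0, 0, 0, 0, -1], [0, 0, 0, 0, 0, 0, -1]])

```text
t: 9.7
tcp_pos: [0.4778, 0.0986, 0.0139]
tool_rot: [0.126, 0.992, -0.0, 0.001]
force: [-1.1, -1.3, 6.2]
finger_gap: 0.774
gripper_force: 65.3
```

drive_tool(plan=[[0, 0, -0.01, 0, 0, 0, -1], [0, 0, -0.02, 0, 0, 0, -1], [0, 0, -0.03, 0, 0, 0, -1], [0, 0, -0.03, 0, 0, 0, -1], [0, 0, 0, 0, 0, 0, -1], [0, 0, 0, 0, 0, 0, -1]])

```text
t: 10.3
tcp_pos: [0.4776, 0.0989, 0.1033]
tool_rot: [0.126, 0.992, 0.0, 0.001]
force: [-0.9, 0.1, -3.5]
finger_gap: 0.773
gripper_force: 67.8
```

```bash
python3 - <<'E'
from h import *
go([.502,.318,.1]); s=snap("scene","pics/g4.png")
cv2.imwrite("pics/g4c.png",cv2.resize(s["image"][80:260,290:560,::-1],None,fx=2.8,fy=2.8))
E
```

```text
t 10.3 tcp [0.4776 0.0989 0.1033] yaw 75.5 tilt 0.11 | wz -0.0  shift mm before turn [ 31.2 218.2   3.4] after turn [ 31.2 218.2   3.4]
```

View pics/g4c.png

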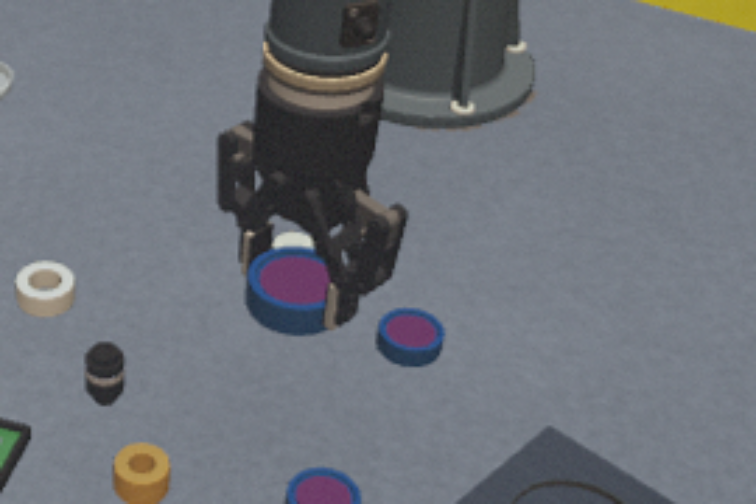

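The chuck is held level at crop (300,290). The fingertips look low on its side, at (340,315), so I'll check how far they sit above its underside.

```bash
python3 - <<'E'
from h import *
s=snap("scene"); P=cloud(s); q=manip.sense(); t=q["tcp_pos"]; hsv=cv2.cvtColor(s["image"],cv2.COLOR_RGB2HSV)
near=(np.hypot(P[...,0]-t[0],P[...,1]-t[1])<.075)&(P[...,2]>.065)&(P[...,2]<.2)
blue=(hsv[...,0]>100)&(hsv[...,0]<125)&(hsv[...,1]>110)
for n,m in(("blue",near&blue),("finger",near&~blue&((hsv[...,0]<40)|(hsv[...,2]<70)))):
    z=np.sort(P[...,2][m]); print(n,m.sum(),t[2]-z[[0,3,10,30]], "top",t[2]-z[-5:])
E
```

```text
blue 361 [0.01283124 0.01178394 0.01091487 0.00823816] top [-0.01255855 -0.01259007 -0.01279517 -0.01316017 -0.04552113]
finger 1906 [ 0.00857224  0.00588847  0.00220552 -0.00321165] top [-0.09797633 -0.09807716 -0.09810004 -0.09811798 -0.09811898]
```

drive_tool(plan=[[0.003, 0.02, 0, 0, 0, 0, -1], [0.0045, 0.033, 0, 0, 0, 0, -1], [0.0045, 0.033, 0, 0, 0, 0, -1], [0.0045, 0.033, 0, 0, 0, 0, -1], [0.0045, 0.033, 0, 0, 0, 0, -1], [0.0045, 0.033, 0, 0, 0, 0, -1], [0.0055, 0.033, 0, 0, 0, 0, -1], [0, 0, 0.02, 0, 0, 0, -1], [0, 0, 0, 0, 0, 0, -1], [0, 0, 0, 0, 0, 0, -1]])

```text
t: 11.4
tcp_pos: [0.5003, 0.3168, 0.0807]
tool_rot: [0.126, 0.992, -0.001, -0.002]
force: [0.3, -0.6, -2.4]
finger_gap: 0.774
gripper_force: 67.8
```

```bash
python3 - <<'E'
from h import *
go([.502,.318,.034])
E
```

```text
t 11.4 tcp [0.5003 0.3168 0.0807] yaw 75.5 tilt 0.29 | wz -0.0  shift mm before turn [-1.6  1.7 46.7] after turn [-1.6  1.7 46.7]
```

drive_tool(plan=[[-0.001, 0.001, 0.015, 0, 0, 0, -1], [0, 0, 0.012, 0, 0, 0, -1], [0, 0, 0.009, 0, 0, 0, -1], [0, 0, 0.006, 0, 0, 0, -1], [0, 0, 0.004, 0, 0, 0, -1], [0, 0, 0, 0, 0, 0, -1], [0, 0, 0, 0, 0, 0, -1]])

```text
t: 12.1
tcp_pos: [0.5034, 0.3184, 0.0367]
tool_rot: [0.126, 0.992, 0.0, 0.0]
force: [-0.4, 0.1, -2.4]
finger_gap: 0.772
gripper_force: 68.0
```

drive_tool(plan=[[0, 0, 0.0015, 0, 0, 0, -1], [0, 0, 0.0015, 0, 0, 0, -1], [0, 0, 0, 0, 0, 0, -1], [0, 0, 0, 0, 0, 0, -1]])

```text
t: 12.5
tcp_pos: [0.5032, 0.3184, 0.0336]
tool_rot: [0.126, 0.992, 0.0, 0.0]
force: [-0.1, 0.6, -2.0]
finger_gap: 0.776
gripper_force: 68.0
```

drive_tool(plan=[[0, 0, 0.002, 0, 0, 0, -1], [0, 0, 0.001, 0, 0, 0, -1], [0, 0, 0, 0, 0, 0, -1], [0, 0, 0, 0, 0, 0, -1]])

```text
t: 12.9
tcp_pos: [0.5031, 0.3183, 0.0304]
tool_rot: [0.126, 0.992, -0.0, -0.0]
force: [0.1, -0.3, -2.1]
finger_gap: 0.775
gripper_force: 68.0
```

drive_tool(plan=[[0, 0, 0, 0, 0, 0, 1], [0, 0, 0, 0, 0, 0, 1], [0, 0, 0, 0, 0, 0, 1], [0, 0, 0, 0, 0, 0, 1], [0, 0, -0.015, 0, 0, 0, 1], [0, 0, -0.03, 0, 0, 0, 1], [0, 0, -0.04, 0, 0, 0, 0.5], [0, 0, 0, 0, 0, 0, 0.5], [0, 0, 0, 0, 0, 0, 0.5]])

```text
t: 13.8
tcp_pos: [0.504, 0.3187, 0.1176]
tool_rot: [0.126, 0.992, 0.001, 0.002]
force: [0.4, 0.4, -0.5]
finger_gap: 0.75
gripper_force: 0.0
```

```bash
python3 - <<'E'
from h import *
go([.481,-.107,.12]); print(manip.sense()["finger_gap"])
E
```

```text
t 13.8 tcp [0.504  0.3187 0.1176] yaw 75.5 tilt 0.21 | wz -0.0  shift mm before turn [ -84.3 -417.9   -3. ] after turn [ -84.3 -417.9   -3. ]
0.7496831873248317
```

drive_tool(plan=[[-0.0042, -0.0209, 0, 0, 0, 0, 0.5], [-0.0089, -0.044, 0, 0, 0, 0, 0.5], [-0.0089, -0.044, 0, 0, 0, 0, 0.5], [-0.0089, -0.044, 0, 0, 0, 0, 0.5], [-0.0089, -0.044, 0, 0, 0, 0, 0.5], [-0.0089, -0.044, 0, 0, 0, 0, 0.5], [-0.0089, -0.044, 0, 0, 0, 0, 0.5], [-0.0089, -0.044, 0, 0, 0, 0, 0.5], [-0.0089, -0.044, 0, 0, 0, 0, 0.5], [-0.0089, -0.045, 0, 0, 0, 0, 0.5]])

```text
t: 14.8
tcp_pos: [0.479, -0.1087, 0.1147]
tool_rot: [0.126, 0.992, 0.0, -0.001]
force: [1.5, -0.0, -0.2]
finger_gap: 0.753
gripper_force: 0.0
```

drive_tool(plan=[[0, 0, 0.02, 0, 0, 0, 0.5], [0, 0, 0.02, 0, 0, 0, 0.5], [0, 0, 0, 0, 0, 0, 0.5], [0, 0, 0, 0, 0, 0, 0.5]])

```text
t: 15.2
tcp_pos: [0.4794, -0.1069, 0.0749]
tool_rot: [0.126, 0.992, 0.0, -0.001]
force: [0.3, 0.1, 0.3]
finger_gap: 0.751
gripper_force: 0.0
```

```bash
python3 - <<'E'
from h import *
go([.481,-.107,.018]); print(manip.sense()["finger_gap"])
for n in("top","scene"):
    s=snap(n,f"pics/ch_{n}.png"); P=cloud(s); hsv=cv2.cvtColor(s["image"],cv2.COLOR_RGB2HSV)
    m=(np.hypot(P[...,0]-.502,P[...,1]-.318)<.06)&(P[...,2]>.032)&(P[...,2]<.05)
    c,_=cv2.findContours(m.astype(np.uint8),cv2.RETR_EXTERNAL,cv2.CHAIN_APPROX_NONE); b=max(c,key=cv2.contourArea)[:,0]
    print(n,cv2.minEnclosingCircle(cast(s,b,.040)[:,:2].astype(np.float32)),np.percentile(P[...,2][m],[10,50,95]))
E
```

```text
t 15.2 tcp [ 0.4794 -0.1069  0.0749] yaw 75.5 tilt 0.16 | wz -0.0  shift mm before turn [-1.8  0.3 56.9] after turn [-1.8  0.3 56.9]
0.7510369810784364Traceback (most recent call last):
  File "<stdin>", line 6, in <module>
ValueError: max() iterable argument is empty
```

```bash
python3 - <<'E'
from h import *
s=snap("scene","pics/ch_scene.png"); P=cloud(s)
m=(np.hypot(P[...,0]-.502,P[...,1]-.318)<.06)&(P[...,2]>.032)&(P[...,2]<.05); print(m.sum())
a=cv2.imread("pics/ch_top.png"); b=s["image"][:,:,::-1]
cv2.imwrite("pics/two.png",np.hstack([cv2.resize(a[120:320,80:380],None,fx=1.33,fy=1.33),cv2.resize(b[150:350,280:580],None,fx=1.33,fy=1.33)]))
E
```

```text
1001
```

View pics/two.png

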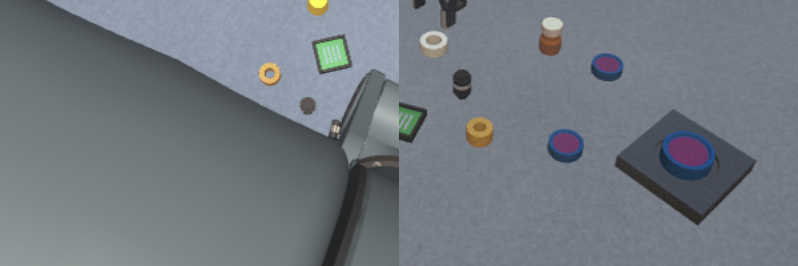

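In the scene half (right), the chuck sits in the recess at (688,152), flat and centred. In the top half (left), the arm hides the stage. I'll measure the chuck from the scene view and carry on with the spacer.

```bash
cat >> h.py <<'E'
def rim(x,y,z,r,tol=.005,n="scene"):
    s=snap(n); P=cloud(s); m=(np.hypot(P[...,0]-x,P[...,1]-y)<r)&(abs(P[...,2]-z-.002)<tol)
    b=np.argwhere(m)[:,::-1]
    c,d=cv2.minEnclosingCircle(cast(s,b,z)[:,:2].astype(np.float32)); print(n,"rim centre",np.round(c,4),"dia",round(2*d,4),"z",np.percentile(P[...,2][m],[5,50,95]).round(4))
E
python3 -c "
from h import *
rim(.503,.318,.04,.05)"
```

```text
scene rim centre [0.504  0.3183] dia 0.0697 z [0.0371 0.0388 0.0414]
```

drive_tool(plan=[[-0.0018, 0, 0.015, 0, 0, 0, 0.5], [0, 0, 0.016, 0, 0, 0, 0.5], [0, 0, 0.016, 0, 0, 0, 0.5], [0, 0, 0.01, 0, 0, 0, 0.5], [0, 0, 0, 0, 0, 0, 0.5], [0, 0, 0, 0, 0, 0, 0.5]], newtons=40)

```text
t: 15.95
tcp_pos: [0.4822, -0.1077, 0.0189]
tool_rot: [0.126, 0.992, -0.0, 0.0]
force: [0.3, -0.3, 0.9]
finger_gap: 0.75
gripper_force: 0.0
```

drive_tool(plan=[[0, 0, 0, 0, 0, 0, -1], [0, 0, 0, 0, 0, 0, -1], [0, 0, 0, 0, 0, 0, -1], [0, 0, 0, 0, 0, 0, -1], [0, 0, 0, 0, 0, 0, -1]])

```text
t: 16.45
tcp_pos: [0.4825, -0.108, 0.0196]
tool_rot: [0.126, 0.992, -0.0, 0.001]
force: [-0.1, 0.2, 5.5]
finger_gap: 0.512
gripper_force: 40.8
```

drive_tool(plan=[[0, 0, -0.01, 0, 0, 0, -1], [0, 0, -0.02, 0, 0, 0, -1], [0, 0, -0.03, 0, 0, 0, -1], [0, 0, -0.04, 0, 0, 0, -1], [0, 0, -0.02, 0, 0, 0, -1], [0, 0, 0, 0, 0, 0, -1], [0, 0, 0, 0, 0, 0, -1]])

```text
t: 17.15
tcp_pos: [0.4818, -0.1078, 0.1391]
tool_rot: [0.126, 0.992, -0.0, 0.0]
force: [-0.3, 0.2, -1.3]
finger_gap: 0.514
gripper_force: 41.2
```

```bash
python3 - <<'E'
from h import *
go([.503,.318,.12])
t=manip.sense()["tcp_pos"]
s=snap("scene"); P=cloud(s); hsv=cv2.cvtColor(s["image"],cv2.COLOR_RGB2HSV)
near=(np.hypot(P[...,0]-t[0],P[...,1]-t[1])<.06)&(P[...,2]>.05)&(P[...,2]<.2)
w=near&(hsv[...,2]>150)&(hsv[...,1]<60)
for m in (w,near&~w): z=np.sort(P[...,2][m]); print(m.sum(),t[2]-z[[0,3,10,30]],t[2]-z[-3:],P[m].mean(0))
E
```

```text
t 17.1 tcp [ 0.4818 -0.1078  0.1391] yaw 75.5 tilt 0.06 | wz -0.0  shift mm before turn [ 86.1 417.5  18.9] after turn [ 86.1 417.5  18.9]
170 [0.0190744  0.01775797 0.015266   0.01134346] [-0.02446361 -0.02517846 -0.02578791] [ 0.48695147 -0.10999995  0.13565655]
871 [0.01992456 0.01787389 0.01712369 0.01281637] [-0.06078126 -0.06085164 -0.06094188] [ 0.48829763 -0.10381402  0.16818363]
```

drive_tool(plan=[[0.0086, 0.0418, 0, 0, 0, 0, -1], [0.0086, 0.0418, 0, 0, 0, 0, -1], [0.0086, 0.0418, 0, 0, 0, 0, -1], [0.0086, 0.0418, 0, 0, 0, 0, -1], [0.0086, 0.0418, 0, 0, 0, 0, -1], [0.0086, 0.0418, 0, 0, 0, 0, -1], [0.0086, 0.0418, 0, 0, 0, 0, -1], [0.0086, 0.0418, 0, 0, 0, 0, -1], [0.0086, 0.0418, 0, 0, 0, 0, -1], [0.0086, 0.0418, 0, 0, 0, 0, -1]])

```text
t: 18.2
tcp_pos: [0.5019, 0.3197, 0.1363]
tool_rot: [0.126, 0.992, -0.001, -0.002]
force: [0.8, -0.2, 0.1]
finger_gap: 0.512
gripper_force: 41.2
```

drive_tool(plan=[[0, 0, 0.02, 0, 0, 0, -1], [0, 0, 0.02, 0, 0, 0, -1], [0, 0, 0.01, 0, 0, 0, -1], [0, 0, 0, 0, 0, 0, -1], [0, 0, 0, 0, 0, 0, -1], [0, 0, 0, 0, 0, 0, -1]])

```text
t: 18.8
tcp_pos: [0.5039, 0.3182, 0.0891]
tool_rot: [0.126, 0.992, 0.0, 0.001]
force: [0.2, -0.7, -1.1]
finger_gap: 0.512
gripper_force: 41.2
```

```bash
python3 - <<'E'
from h import *
go([.5045,.3175,.0575])
E
```

```text
t 18.8 tcp [0.5039 0.3182 0.0891] yaw 75.5 tilt 0.07 | wz -0.0  shift mm before turn [-0.7 -0.6 31.6] after turn [-0.7 -0.6 31.6]
```

drive_tool(plan=[[-0.0007, -0.0006, 0.01, 0, 0, 0, -1], [0, 0, 0.009, 0, 0, 0, -1], [0, 0, 0.006, 0, 0, 0, -1], [0, 0, 0.004, 0, 0, 0, -1], [0, 0, 0.0026, 0, 0, 0, -1], [0, 0, 0, 0, 0, 0, -1], [0, 0, 0, 0, 0, 0, -1]])

```text
t: 19.5
tcp_pos: [0.5039, 0.3177, 0.057]
tool_rot: [0.126, 0.992, 0.0, 0.0]
force: [-0.0, 0.3, -0.2]
finger_gap: 0.509
gripper_force: 41.2
```

drive_tool(plan=[[0, 0, 0.0015, 0, 0, 0, -1], [0, 0, 0, 0, 0, 0, -1], [0, 0, 0, 0, 0, 0, -1]])

```text
t: 19.8
tcp_pos: [0.5041, 0.3178, 0.0557]
tool_rot: [0.126, 0.992, 0.0, 0.0]
force: [0.5, -0.0, 0.9]
finger_gap: 0.511
gripper_force: 41.3
```

drive_tool(plan=[[0, 0, 0, 0, 0, 0, 0.5], [0, 0, 0, 0, 0, 0, 0.5], [0, 0, 0, 0, 0, 0, 0.5], [0, 0, 0, 0, 0, 0, 0.5], [0, 0, -0.015, 0, 0, 0, 0.5], [0, 0, -0.03, 0, 0, 0, 1], [0, 0, -0.04, 0, 0, 0, 1], [0, 0, 0, 0, 0, 0, 1], [0, 0, 0, 0, 0, 0, 1]])

```text
t: 20.7
tcp_pos: [0.5046, 0.318, 0.1425]
tool_rot: [0.126, 0.992, 0.001, 0.002]
force: [-0.6, -0.6, -0.3]
finger_gap: 0.999
gripper_force: 0.0
```

```bash
python3 - <<'E'
from h import *
go([.6455,-.0515,.12],103.6)
E
```

```text
t 20.7 tcp [0.5046 0.318  0.1425] yaw 75.5 tilt 0.21 | wz -28.1  shift mm before turn [-228.8 -322.5   22.5] after turn [ -50.  -392.3   22.5]
```

drive_tool(plan=[[-0.0229, -0.0322, 0, 0, 0, 0, 1], [-0.0229, -0.0322, 0, 0, 0, 0, 1], [-0.0229, -0.0322, 0, 0, 0, 0, 1], [-0.0229, -0.0322, 0, 0, 0, 0, 1], [-0.0229, -0.0322, 0, 0, 0, 0, 1], [-0.0229, -0.0322, 0, 0, 0, 0, 1], [-0.0229, -0.0322, 0, 0, 0, 0, 1], [-0.0229, -0.0322, 0, 0, 0, 0, 1], [-0.0229, -0.0322, 0, 0, 0, 0, 1], [-0.0229, -0.0322, 0, 0, 0, 0, 1]])

```text
t: 21.7
tcp_pos: [0.6442, -0.0528, 0.139]
tool_rot: [0.126, 0.992, 0.0, -0.002]
force: [0.4, 0.3, -0.6]
finger_gap: 1.001
gripper_force: 0.0
```

drive_tool(plan=[[0, 0, 0, 0, 0, -7, 0.8], [0, 0, 0, 0, 0, -7, 0.8], [0, 0, 0.03, 0, 0, -7, 0.8], [0, 0, 0.03, 0, 0, -7, 0.8], [0, 0, 0, 0, 0, 0, 0.8], [0, 0, 0, 0, 0, 0, 0.8], [0, 0, 0, 0, 0, 0, 0.8]])

```text
t: 22.4
tcp_pos: [0.6457, -0.0516, 0.0814]
tool_rot: [-0.117, 0.993, -0.0, 0.001]
force: [1.2, -0.1, 0.3]
finger_gap: 0.905
gripper_force: 0.0
```

```bash
python3 - <<'E'
from h import *
go([.6455,-.0515,.011],103.6); print(manip.sense()["finger_gap"])
s=snap("scene","pics/m.png"); cv2.imwrite("pics/m2.png",cv2.resize(s["image"][140:320,210:550,::-1],None,fx=2.2,fy=2.2))
rim(.503,.318,.056,.035)
E
```

```text
t 22.4 tcp [ 0.6457 -0.0516  0.0814] yaw 103.4 tilt 0.09 | wz -0.2  shift mm before turn [ 0.3  0.2 70.4] after turn [ 0.3  0.2 70.4]
0.9054946387898972
scene rim centre [0.5039 0.3181] dia 0.0482 z [0.0538 0.0558 0.0575]
```

View pics/m2.png

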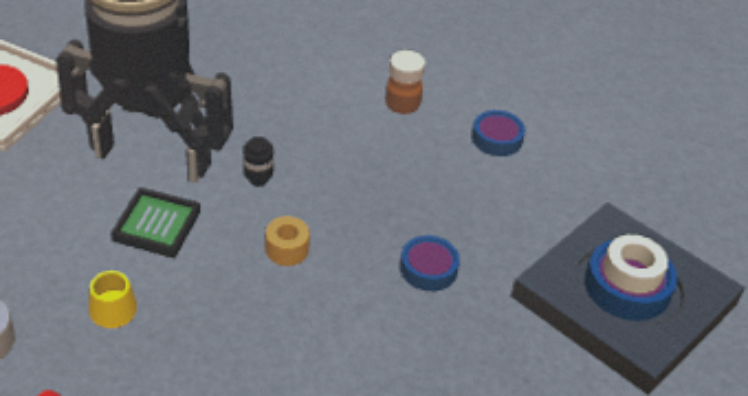

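The spacer sits centred in the chuck at (638,262). The open gripper is aligned above the mask at (157,222). Now I'll grip the mask.

drive_tool(plan=[[0.0003, 0, 0.015, 0, 0, 0, 0.8], [0, 0, 0.02, 0, 0, 0, 0.8], [0, 0, 0.018, 0, 0, 0, 0.8], [0, 0, 0.011, 0, 0, 0, 0.8], [0, 0, 0.005, 0, 0, 0, 0.8], [0, 0, 0, 0, 0, 0, 0.8], [0, 0, 0, 0, 0, 0, 0.8]], newtons=40)

```text
t: 23.2
tcp_pos: [0.6452, -0.0516, 0.0119]
tool_rot: [-0.118, 0.993, -0.0, 0.001]
force: [-0.5, -0.7, -0.7]
finger_gap: 0.898
gripper_force: 0.0
```

drive_tool(plan=[[0, 0, 0, 0, 0, 0, -1], [0, 0, 0, 0, 0, 0, -1], [0, 0, 0, 0, 0, 0, -1], [0, 0, 0, 0, 0, 0, -1], [0, 0, 0, 0, 0, 0, -1]])

```text
t: 23.7
tcp_pos: [0.6456, -0.0517, 0.0126]
tool_rot: [-0.118, 0.993, -0.0, 0.001]
force: [-0.1, 0.0, 4.9]
finger_gap: 0.69
gripper_force: 44.1
```

drive_tool(plan=[[0, 0, -0.005, 0, 0, 0, -1], [0, 0, -0.015, 0, 0, 0, -1], [0, 0, -0.025, 0, 0, 0, -1], [0, 0, -0.03, 0, 0, 0, -1], [0, 0, -0.03, 0, 0, 0, -1], [0, 0, -0.02, 0, 0, 0, -1], [0, 0, 0, 0, 0, 0, -1], [0, 0, 0, 0, 0, 0, -1]])

```text
t: 24.5
tcp_pos: [0.6444, -0.0515, 0.1368]
tool_rot: [-0.118, 0.993, -0.0, 0.0]
force: [-0.0, -0.2, -0.0]
finger_gap: 0.687
gripper_force: 43.4
```

```bash
python3 - <<'E'
from h import *
go([.5035,.318,.13],75.5)
s=snap("scene","pics/mm.png"); cv2.imwrite("pics/mm2.png",cv2.resize(s["image"][80:260,180:380,::-1],None,fx=2.5,fy=2.5))
E
```

```text
t 24.5 tcp [ 0.6444 -0.0515  0.1368] yaw 103.5 tilt 0.02 | wz 28.0  shift mm before turn [ 50.7 392.2   6.7] after turn [228.9 322.4   6.7]
```

View pics/mm2.png

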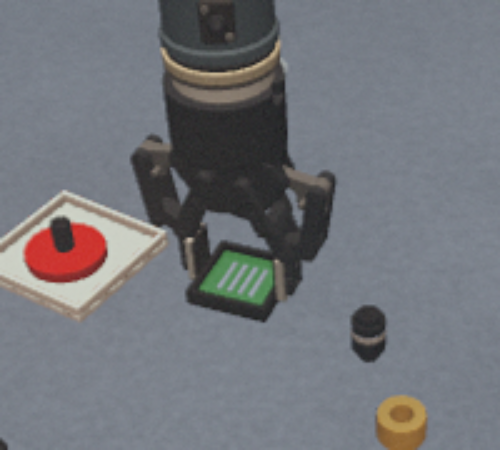

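The mask is held level at (240,280), and the cover lies flat in the tray at (65,250). I'll carry the mask more gently.

drive_tool(plan=[[0, 0, 0, 0, 0, 7, -1], [0, 0, 0, 0, 0, 7, -1], [0, 0, 0, 0, 0, 7, -1], [0, 0, 0, 0, 0, 7, -1], [0.008, 0.0114, 0, 0, 0, 0, -1], [0.017, 0.0239, 0, 0, 0, 0, -1], [0.017, 0.0239, 0, 0, 0, 0, -1], [0.017, 0.0239, 0, 0, 0, 0, -1], [0.017, 0.0239, 0, 0, 0, 0, -1], [0.017, 0.0239, 0, 0, 0, 0, -1]])

```text
t: 25.55
tcp_pos: [0.5853, 0.1004, 0.1352]
tool_rot: [0.125, 0.992, -0.0, -0.002]
force: [1.1, 0.1, -1.1]
finger_gap: 0.688
gripper_force: 43.4
```

drive_tool(plan=[[0.017, 0.0239, 0, 0, 0, 0, -1], [0.017, 0.0239, 0, 0, 0, 0, -1], [0.017, 0.0239, 0, 0, 0, 0, -1], [0.017, 0.0239, 0, 0, 0, 0, -1], [0.017, 0.0239, 0, 0, 0, 0, -1], [0.017, 0.0239, 0, 0, 0, 0, -1], [0.017, 0.0239, 0, 0, 0, 0, -1], [0.017, 0.0239, 0, 0, 0, 0, -1], [0, 0, 0, 0, 0, 0, -1], [0, 0, 0, 0, 0, 0, -1]])

```text
t: 26.55
tcp_pos: [0.5019, 0.3183, 0.1355]
tool_rot: [0.124, 0.992, -0.001, -0.001]
force: [-0.2, -0.6, -1.1]
finger_gap: 0.688
gripper_force: 43.4
```

```bash
python3 - <<'E'
from h import *
go([.5035,.318,.071],75.5)
E
```

```text
t 26.6 tcp [0.5019 0.3183 0.1355] yaw 75.7 tilt 0.14 | wz 0.2  shift mm before turn [-1.7  0.3 64.5] after turn [-1.7  0.3 64.5]
```

drive_tool(plan=[[0, 0, 0.015, 0, 0, 0, -1], [0, 0, 0.016, 0, 0, 0, -1], [0, 0, 0.014, 0, 0, 0, -1], [0, 0, 0.009, 0, 0, 0, -1], [0, 0, 0.006, 0, 0, 0, -1], [0, 0, 0.0035, 0, 0, 0, -1], [0, 0, 0, 0, 0, 0, -1], [0, 0, 0, 0, 0, 0, -1]])

```text
t: 27.35
tcp_pos: [0.5039, 0.3178, 0.0733]
tool_rot: [0.126, 0.992, 0.0, 0.0]
force: [-0.6, -0.1, -0.8]
finger_gap: 0.691
gripper_force: 43.4
```

drive_tool(plan=[[0, 0, 0.0015, 0, 0, 0, -1], [0, 0, 0, 0, 0, 0, -1], [0, 0, 0, 0, 0, 0, -1]])

```text
t: 27.65
tcp_pos: [0.5037, 0.3178, 0.0717]
tool_rot: [0.126, 0.992, 0.0, 0.0]
force: [0.5, 0.3, -0.9]
finger_gap: 0.688
gripper_force: 43.4
```

drive_tool(plan=[[0, 0, 0.0015, 0, 0, 0, -1], [0, 0, 0.001, 0, 0, 0, -1], [0, 0, 0, 0, 0, 0, -1], [0, 0, 0, 0, 0, 0, -1]])

```text
t: 28.05
tcp_pos: [0.5035, 0.3176, 0.0688]
tool_rot: [0.126, 0.992, -0.0, -0.0]
force: [-0.1, 0.4, -1.0]
finger_gap: 0.687
gripper_force: 43.4
```

drive_tool(plan=[[0, 0, 0.001, 0, 0, 0, -1], [0, 0, 0, 0, 0, 0, -1], [0, 0, 0, 0, 0, 0, -1]])

```text
t: 28.35
tcp_pos: [0.5036, 0.3177, 0.0686]
tool_rot: [0.126, 0.992, 0.0, 0.0]
force: [-0.8, -0.8, 6.1]
finger_gap: 0.684
gripper_force: 44.0
```

Contact (6 N). I'll release the mask gently and go to the weight.

drive_tool(plan=[[0, 0, 0, 0, 0, 0, 0.5], [0, 0, 0, 0, 0, 0, 0.8], [0, 0, 0, 0, 0, 0, 0.8], [0, 0, 0, 0, 0, 0, 0.8], [0, 0, -0.015, 0, 0, 0, 0.8], [0, 0, -0.03, 0, 0, 0, 0.8], [0, 0, -0.03, 0, 0, 0, 0.4], [0, 0, 0, 0, 0, 0, 0.4], [0, 0, 0, 0, 0, 0, 0.4]])

```text
t: 29.25
tcp_pos: [0.504, 0.3179, 0.1444]
tool_rot: [0.126, 0.992, 0.001, 0.001]
force: [-0.2, -0.2, 0.1]
finger_gap: 0.696
gripper_force: 0.0
```

```bash
python3 - <<'E'
from h import *
go([.607,.059,.14],75.5)
E
```

```text
t 29.2 tcp [0.504  0.3179 0.1444] yaw 75.5 tilt 0.15 | wz 0.0  shift mm before turn [-164.5 -224.9    4.4] after turn [-164.5 -224.9    4.4]
```

drive_tool(plan=[[-0.0206, -0.0281, 0, 0, 0, 0, 0.4], [-0.0206, -0.0281, 0, 0, 0, 0, 0.4], [-0.0206, -0.0281, 0, 0, 0, 0, 0.4], [-0.0206, -0.0281, 0, 0, 0, 0, 0.4], [-0.0206, -0.0281, 0, 0, 0, 0, 0.4], [-0.0206, -0.0281, 0, 0, 0, 0, 0.4], [-0.0206, -0.0281, 0, 0, 0, 0, 0.4], [-0.0206, -0.0281, 0, 0, 0, 0, 0.4], [0, 0, 0.03, 0, 0, 0, 0.4], [0, 0, 0.03, 0, 0, 0, 0.4]])

```text
t: 30.25
tcp_pos: [0.6074, 0.0571, 0.082]
tool_rot: [0.127, 0.992, 0.0, 0.0]
force: [0.1, 0.8, 1.0]
finger_gap: 0.702
gripper_force: 0.0
```

drive_tool(plan=[[0, 0, 0, 0, 0, 0, 0.4], [0, 0, 0, 0, 0, 0, 0.4]])

```text
t: 30.45
tcp_pos: [0.6058, 0.0589, 0.0819]
tool_rot: [0.126, 0.992, -0.0, -0.002]
force: [0.0, -0.0, -0.7]
finger_gap: 0.699
gripper_force: 0.0
```

```bash
python3 - <<'E'
from h import *
go([.607,.059,.020],75.5); print(manip.sense()["finger_gap"])
s=snap("scene"); P=cloud(s); cv2.imwrite("pics/st2.png",cv2.resize(s["image"][180:330,260:560,::-1],None,fx=2.5,fy=2.5))
m=(np.hypot(P[...,0]-.5035,P[...,1]-.318)<.055)&(abs(P[...,2]-.069)<.005)
print(cv2.minAreaRect(cast(s,np.argwhere(m)[:,::-1],.068)[:,:2].astype(np.float32)),m.sum())
m=(np.hypot(P[...,0]-.607,P[...,1]-.059)<.035)&(abs(P[...,2]-.024)<.004)
print(cv2.minEnclosingCircle(cast(s,np.argwhere(m)[:,::-1],.024)[:,:2].astype(np.float32)))
E
```

```text
t 30.4 tcp [0.6058 0.0589 0.0819] yaw 75.5 tilt 0.19 | wz 0.0  shift mm before turn [-1.3  0.4 61.9] after turn [-1.3  0.4 61.9]
0.6989901226798135
((0.5054326057434082, 0.3176811933517456), (0.06089979410171509, 0.0644647479057312), 75.34529113769531) 525
((0.6067490577697754, 0.06021178886294365), 0.020309466868638992)
```

View pics/st2.png

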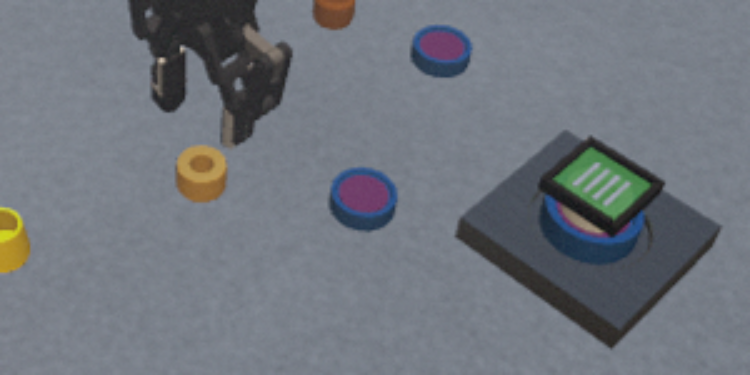

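The mask lies flat on the spacer at (600,183), in line with the stage (75.3° against 75.5°). Now the weight at (202,172).

drive_tool(plan=[[-0.0005, 0.0004, 0.015, 0, 0, 0, 0.4], [0, 0, 0.018, 0, 0, 0, 0.4], [0, 0, 0.016, 0, 0, 0, 0.4], [0, 0, 0.009, 0, 0, 0, 0.4], [0, 0, 0.0039, 0, 0, 0, 0.4], [0, 0, 0, 0, 0, 0, 0.4], [0, 0, 0, 0, 0, 0, 0.4]], newtons=60)

```text
t: 31.2
tcp_pos: [0.6078, 0.0591, 0.0214]
tool_rot: [0.126, 0.992, 0.0, 0.0]
force: [0.3, -1.0, 1.3]
finger_gap: 0.7
gripper_force: 0.0
```

drive_tool(plan=[[0, 0, 0, 0, 0, 0, -1], [0, 0, 0, 0, 0, 0, -1], [0, 0, 0, 0, 0, 0, -1], [0, 0, 0, 0, 0, 0, -1], [0, 0, 0, 0, 0, 0, -1]])

```text
t: 31.7
tcp_pos: [0.608, 0.0589, 0.0222]
tool_rot: [0.126, 0.992, -0.0, 0.001]
force: [-1.8, 0.4, 6.1]
finger_gap: 0.425
gripper_force: 59.4
```

drive_tool(plan=[[0, 0, -0.005, 0, 0, 0, -1], [0, 0, -0.02, 0, 0, 0, -1], [0, 0, -0.03, 0, 0, 0, -1], [0, 0, -0.04, 0, 0, 0, -1], [0, 0, -0.035, 0, 0, 0, -1], [0, 0, 0, 0, 0, 0, -1], [0, 0, 0, 0, 0, 0, -1], [0, 0, 0, 0, 0, 0, -1]])

```text
t: 32.5
tcp_pos: [0.606, 0.0592, 0.1495]
tool_rot: [0.126, 0.992, -0.0, -0.002]
force: [0.3, 0.3, -2.2]
finger_gap: 0.423
gripper_force: 60.2
```

```bash
python3 - <<'E'
from h import *
go([.504,.3175,.15],75.5)
t=manip.sense()["tcp_pos"]
s=snap("scene"); P=cloud(s); hsv=cv2.cvtColor(s["image"],cv2.COLOR_RGB2HSV)
near=(np.hypot(P[...,0]-t[0],P[...,1]-t[1])<.06)&(P[...,2]>.05)&(P[...,2]<.2)
w=near&(hsv[...,1]>110)&(hsv[...,0]<30)
for m in (w,near&~w): z=np.sort(P[...,2][m]); print(m.sum(),t[2]-z[[0,3,10,30]],t[2]-z[-3:],P[m].mean(0))
E
```

```text
t 32.5 tcp [0.606  0.0592 0.1495] yaw 75.5 tilt 0.20 | wz 0.0  shift mm before turn [ 1.634e+02  2.246e+02 -1.000e-01] after turn [ 1.634e+02  2.246e+02 -1.000e-01]
287 [0.02184239 0.02138913 0.0197925  0.01626455] [-0.0325983  -0.03450558 -0.0361317 ] [0.61210742 0.05786226 0.14507978]
779 [0.0230984  0.02180503 0.01047994 0.00531268] [-0.05034588 -0.05044176 -0.05048704] [0.6114507  0.06087226 0.17504094]
```

drive_tool(plan=[[0.0182, 0.025, 0, 0, 0, 0, -1], [0.0182, 0.025, 0, 0, 0, 0, -1], [0.0182, 0.025, 0, 0, 0, 0, -1], [0.0182, 0.025, 0, 0, 0, 0, -1], [0.0182, 0.025, 0, 0, 0, 0, -1], [0.0182, 0.025, 0, 0, 0, 0, -1], [0.0182, 0.025, 0, 0, 0, 0, -1], [0.0182, 0.025, 0, 0, 0, 0, -1], [0.0182, 0.025, 0, 0, 0, 0, -1], [0, 0, 0, 0, 0, 0, -1]])

```text
t: 33.55
tcp_pos: [0.5022, 0.3207, 0.1491]
tool_rot: [0.124, 0.992, -0.0, -0.002]
force: [-0.9, -0.8, -1.7]
finger_gap: 0.427
gripper_force: 60.4
```

drive_tool(plan=[[0, 0, 0.015, 0, 0, 0, -1], [0, 0, 0.015, 0, 0, 0, -1], [0, 0, 0.01, 0, 0, 0, -1], [0, 0, 0, 0, 0, 0, -1], [0, 0, 0, 0, 0, 0, -1], [0, 0, 0, 0, 0, 0, -1]])

```text
t: 34.15
tcp_pos: [0.5057, 0.3178, 0.1114]
tool_rot: [0.126, 0.992, 0.0, 0.0]
force: [0.1, -1.3, -1.4]
finger_gap: 0.422
gripper_force: 60.4
```

```bash
python3 - <<'E'
from h import *
go([.504,.3175,.087],75.5)
E
```

```text
t 34.1 tcp [0.5057 0.3178 0.1114] yaw 75.5 tilt 0.05 | wz -0.0  shift mm before turn [ 1.6 -0.7 24.4] after turn [ 1.6 -0.7 24.4]
```

drive_tool(plan=[[0.001, -0.0005, 0.008, 0, 0, 0, -1], [0, 0, 0.007, 0, 0, 0, -1], [0, 0, 0.005, 0, 0, 0, -1], [0, 0, 0.003, 0, 0, 0, -1], [0, 0, 0.0015, 0, 0, 0, -1], [0, 0, 0, 0, 0, 0, -1], [0, 0, 0, 0, 0, 0, -1]])

```text
t: 34.85
tcp_pos: [0.5042, 0.3177, 0.0866]
tool_rot: [0.126, 0.992, 0.0, 0.0]
force: [-0.6, 0.1, -1.4]
finger_gap: 0.426
gripper_force: 60.4
```

drive_tool(plan=[[0, 0, 0.001, 0, 0, 0, -1], [0, 0, 0, 0, 0, 0, -1], [0, 0, 0, 0, 0, 0, -1]])

```text
t: 35.15
tcp_pos: [0.5041, 0.3177, 0.0856]
tool_rot: [0.126, 0.992, 0.0, 0.0]
force: [-0.1, -0.2, -1.5]
finger_gap: 0.421
gripper_force: 60.4
```

drive_tool(plan=[[0, 0, 0.001, 0, 0, 0, -1], [0, 0, 0, 0, 0, 0, -1], [0, 0, 0, 0, 0, 0, -1]])

```text
t: 35.45
tcp_pos: [0.5042, 0.3177, 0.0852]
tool_rot: [0.126, 0.992, 0.0, 0.0]
force: [-2.3, -0.3, 4.6]
finger_gap: 0.417
gripper_force: 60.9
```

Contact. I'll release and back off.

drive_tool(plan=[[0, 0, 0, 0, 0, 0, 0.1], [0, 0, 0, 0, 0, 0, 0.3], [0, 0, 0, 0, 0, 0, 0.3], [0, 0, 0, 0, 0, 0, 0.3], [0, 0, -0.015, 0, 0, 0, 0.3], [0, 0, -0.03, 0, 0, 0, 0.3], [0, 0, -0.04, 0, 0, 0, 0.3], [0, 0, -0.03, 0, 0, 0, 0.3], [-0.01, -0.04, 0, 0, 0, 0, 0.3], [-0.01, -0.04, 0, 0, 0, 0, 0.3]])

```text
t: 36.45
tcp_pos: [0.5043, 0.2355, 0.2022]
tool_rot: [0.125, 0.992, 0.001, 0.003]
force: [-0.8, -0.9, -0.4]
finger_gap: 0.65
gripper_force: 0.0
```

drive_tool(plan=[[-0.01, -0.04, 0, 0, 0, 0, 0.3], [-0.01, -0.04, 0, 0, 0, 0, 0.3], [0, 0, 0, 0, 0, 0, 0.3], [0, 0, 0, 0, 0, 0, 0.3], [0, 0, 0, 0, 0, 0, 0.3]])

```text
t: 36.95
tcp_pos: [0.503, 0.1535, 0.2001]
tool_rot: [0.126, 0.992, 0.0, 0.0]
force: [0.7, -0.4, -0.4]
finger_gap: 0.648
gripper_force: 0.0
```

```bash
python3 - <<'E'
from h import *
rim(.504,.318,.087,.03)
s=snap("scene"); cv2.imwrite("pics/end.png",s["image"][:,:,::-1])
E
```

```text
scene rim centre [0.5046 0.319 ] dia 0.0411 z [0.0844 0.0866 0.0886]
```

View pics/end.png

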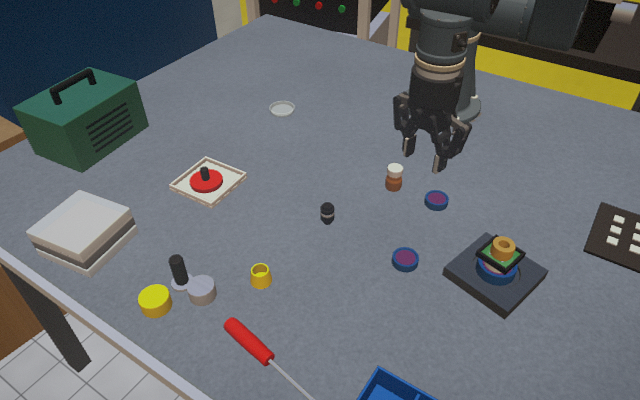

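The stack is complete at (500,258), with the weight top at the expected 0.087 m. The cover is in the tray at (206,179), and the lens, jar and loupe have not moved. I'll hand the job in.

```bash
python3 -c "
from station import manip
print(manip.sign_off())"
```

```text
the job is handed in; nothing more can be done
None
```

I handed the job in at about 37 s. The cover lies flat in the tray, the chuck, spacer, mask and weight are stacked and centred in the stage, and the lens, jar and loupe were left where they stood; the sign-off returned no verdict.

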